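Tighten a junction box's port collar with a pin spanner

ROBOT

A 6-joint arm with a two-finger parallel gripper is mounted at the origin on the work surface. World frame = base frame: x ahead of the robot, y to its left, z up, the work surface at z = 0. Lengths are in mm, angles in degrees, forces in N, time in s.
With the tool pointing down it reaches from about 350 to 850 mm from the base axis. Payload 8.1 kg.
Tool frame: the origin (TCP) lies between the finger pads; the fingertips stand 22 mm ahead of it and the grasp point (between the pads) lies 3 mm ahead of it; z points along the fingers, y is the line along which they close (so a half turn about z gives the same grasp; the last joint's range is limited). The gripper opens to 85 mm and grips with 20 to 120 N. Pads are 22 mm wide; open, the fingers measure 114 mm over their backs; the gripper's body (76 mm by 85 mm) begins 54 mm behind the grasp point. The pads swing forward as they close: fully open they stand 13 mm farther back than shut.
Start: joints at [-68.721, 7.471, 85.268, -0, 87.261, -4.893], TCP at [264.667, -538.476, 230.992] pointing down, gripper open.
Joint ranges: [-169.43, 169.43], [-51.17, 129.36], [1.28, 143.12], [-76.62, 256.62], [0, 156.53], [-152.29, 152.29]. Speed limits (degrees/s): [136.94, 136.94, 159.86, 180, 180, 180].

INTERFACE

Orientations are given as [roll, pitch, yaw] about the fixed x, y, z axes, in that order (R = Rz(yaw) Ry(pitch) Rx(roll)).
In Python, from bench import sense, snapshot, calibration, hand_in gives the robot as it stands.
- The arm moves only by the shell command python3 -m crank 'ROWS' [FORCE]. ROWS is JSON, a list of rows, each a list of 5 numbers: the shift along the tool's x, y, z in cm, then the turn about the tool's z in rad, then the finger opening in cm, from 0 to 8.54. A call has 1 to 20 rows; each row is the pose to reach, as a shift and turn from the pose commanded when the call began, along the tool's axes at that moment; what a row does not reach only later rows make up. A row lasts 1/10 s, in which the tool goes at most 50 mm and 8.59 degrees, less where a joint would pass 70% of its speed; a pose out of reach is approached as far as the arm can. A call with a gripper value outside its range is refused whole. The fingers move at their own pace and stop on an object; FORCE is the grip in N (left out, the last holds). Time passes only in rows, so rows that repeat a pose let the fingers close. It gives the time, the measured TCP pose, the force, the opening and the grip force at its end, in the units of the state.
- sense(): the state, without advancing time (a new reading comes with each control period).
- snapshot(name): name is "scene" or "top"; returns (picture, depth): 384x512x3 uint8, red, green, blue; 384x512 float32, mm along the optical axis (not along the pixel's ray), 0 where there is no reading.
- calibration(name): a dict with "fovy" (degrees; the focal length in pixels is half the picture's height over the tangent of half this angle, whatever the lens; pixels are square), "cx", "cy" (the principal point, pixels), "rvec" (rotation vector, rad) and "tvec" (3), from world to camera coordinates, as OpenCV has them. Camera axes: x right, y down, z forward; pixel columns grow to the right and rows downward; lengths in mm; the calibration is good to about 2 mm. A picture is of the moment at which its call begins. calibration takes no time and is no camera call.
- hand_in(): hands the job in; it is judged then, once.
The state is a dict: "time": time; "joint_pos": joint angles; "qd": joint speeds; "joint_efforts": joint torques, N m; "tool_pos": TCP position; "tcp_rot": TCP orientation; "ft_force": force on the tool from outside, world axes, zero at the start; "wrist_torque": the same for the moment, N m; "finger_gap": finger opening in mm; "grip_force": force on a finger pad.
Only numpy, scipy, OpenCV 4.12 (cv2) and the standard library are available. Lean on these libraries where they do the work, as an engineer would, in place of code of your own. Each camera call takes 0.05 s, during which the arm holds its last target. There are 200 camera calls.

TASK

Pick up the two-pronged pin spanner, seat both of its prongs deep in a pair of opposite holes of the round collar on top of the junction box, and turn the collar clockwise (seen from above) with it until it stops, fully home. Then lift the spanner off and set it down, not dropped, on the bench top, standing level on its two prongs and its heel as you found it, and let go. Leave the other loose things on the bench where they are.

Things in the scene. Friction and masses are not known exactly. Their poses are not given: they have to be found in the camera images.
- junction_box: Fixed stainless box: 200 mm along x, 160 mm along y, 80 mm high, with white cable glands standing 30 mm out of its -x face. Origin at the centre of its underside, on the bench. A low neck in the middle of its lid carries the collar, whose underside is 14 mm above the lid.
- collar_center (a point): Centre of the collar's top face, on its turning axis, 114 mm above the bench, z up. Collar: plain aluminium ring, 104 mm outside, 20 mm high. In its top face six equal round blind holes, 15 mm wide, 14 mm deep, one every 60 degrees, centres 36 mm from the axis. The axes here are the box's: they do not turn with the collar. The black hub in the middle, 36 mm wide, ends 1 mm below the top.
- collar (a joint): Turn of the collar in rad, growing clockwise seen from above: 0 loose, 0.9 fully tight at a hard stop; starts at 0 to 0.25. Neither this nor any reading tells where the holes point, which differs from start to start: look, or feel for them with the prongs. It resists with about 0.6 N m all along, so a light rub does not turn it, and stays where left.
- spanner_grip (a point): Loose plain steel pin spanner, 0.3 to 0.48 kg, standing level on two prongs and a heel. This point: middle of its handle, halfway up, 46 mm above the prong tips (at first, above the bench), within 20 mm of its centre of mass. x along the handle to the head, z up. Handle: straight bar 22 mm wide (y), 20 mm high, from 85 mm behind this point to 70 mm ahead.
- spanner_head (a point): Midway between the two prong tips, at their level: 55 mm ahead of and 46 mm below the grip point. This axis must stand over the collar's axis. The head above it is a cross bar 92 mm along y, 24 mm along x, its underside 18 mm above the prong tips.
- spanner_heel (a point): Foot of the heel, a round leg 16 mm thick under the handle's rear end: 75 mm behind and 46 mm below the grip point, level with the prong tips.
- prong_left (a point): Tip of the spanner's prong on its +y side: 55 mm ahead, 36 mm to +y and 46 mm below the grip point. Prongs are 9 mm in diameter, 18 mm long below the head, tapering to 5 mm in the last 4 mm.
- prong_right (a point): Tip of the other prong, 72 mm from the first, on the spanner's -y side.
- screwdriver_grip (a point): Bystander: handle of a loose screwdriver, 190 mm long, lying between the box and the spanner.
- wrench_grip (a point): Bystander: handle of a loose open wrench, 170 mm long, lying at the back.
- gland_mid (a point): Bystander: a loose white cable gland, 36 mm in diameter, 45 mm high, standing in front; its mid-height.
- spare_ring_mid (a point): Bystander: centre of a loose aluminium ring, 84 mm in diameter, 16 mm high, without holes, at the back.
Things that resemble listed ones, but are neither listed nor needed, are in the scene too. Leave any red look-alike of the part that bears spanner_grip alone.

How it is judged:
By the outcome, as a careful person would: the job done as asked, in the order asked, and still so for the second after the job is handed in, with the robot touching nothing.
It also fails if it takes over 69 s, if anything falls off the work surface, if the arm or the gripper's body presses on something with over 40 N, if the wrist force passes 120 N, or if a joint passes its speed limit or range.

## Working session

There is one attempt and no reset: what is moved stays moved. The work goes in short steps, Python scripts to look and compute and a shell command to move; the robot and the scene stay as the last step left them, time stands still between calls to the robot, and variables do not carry over. Pictures are saved under pics/ and viewed, at most 10 in all, crops included, and the job is handed in when it is done.

```bash
ls; mkdir -p pics; cat > h.py <<'E'
import numpy as np,cv2
from bench import sense,snapshot,calibration
def cam(n):
    c=calibration(n);R=cv2.Rodrigues(np.array(c["rvec"],float))[0];t=np.array(c["tvec"],float).ravel()
    f=192/np.tan(np.radians(c["fovy"])/2);return R,t,f,c["cx"],c["cy"],c
def ray(n,px,z):
    R,t,f,cx,cy,_=cam(n);px=np.atleast_2d(np.array(px,float))
    d=np.c_[(px[:,0]-cx)/f,(px[:,1]-cy)/f,np.ones(len(px))]@R;o=-R.T@t
    return o+d*((z-o[2])/d[:,2])[:,None]
def proj(n,P):
    R,t,f,cx,cy,_=cam(n);q=np.atleast_2d(P)@R.T+t
    return np.c_[q[:,0]/q[:,2]*f+cx,q[:,1]/q[:,2]*f+cy]
def cloud(n,D):
    R,t,f,cx,cy,_=cam(n);v,u=np.mgrid[:384,:512]
    q=np.stack([(u-cx)/f*D,(v-cy)/f*D,D],-1);return (q-t)@R
E
python3 - <<'E'
from h import *
for n in("scene","top"):
    p,D=snapshot(n);np.savez(n+"0.npz",p=p,D=D);cv2.imwrite(f"pics/{n}0.png",cv2.resize(p[:,:,::-1],(800,600),interpolation=2));R,t,*_=cam(n);print(n,-R.T@t,cam(n)[5])
print(sense())
E
```

```text
pics
scene [1328.55410031  676.51330348  797.07663702] {'fovy': 44.33547784213085, 'cx': 265.6311568484225, 'cy': 193.27304054289607, 'rvec': array([ 1.15139392,  2.17673736, -1.1330456 ]), 'tvec': array([ 193.7922367 , -198.82685838, 1667.62401695])}
top [ 358.0409697   106.88582428 1290.48883242] {'fovy': 56.23240763423377, 'cx': 253.2694077225779, 'cy': 199.25931678567986, 'rvec': array([ 2.13442841, -2.16666236,  0.16192383]), 'tvec': array([ 104.33385298,  536.76631869, 1227.18201921])}
{'time': 0.1, 'joint_pos': array([-6.87180023e+01,  7.51254142e+00,  8.53240805e+01,  2.14229481e-03,
        8.72604045e+01, -4.89459802e+00]), 'qd': array([-0.00222914, -0.06293142, -0.15695304, -0.08128339,  0.00948831,
       -0.02466355]), 'joint_efforts': array([ 8.39446566e-04, -5.70953500e+01, -5.01941049e+01, -1.08840902e-04,
        8.11701408e-03, -1.77151435e-05]), 'tool_pos': array([ 264.52077157, -537.99053848,  230.02099288]), 'tcp_rot': array([-1.79903510e+02, -1.04104484e-02,  2.61764827e+01]), 'ft_force': array([0.4492721 , 0.40487617, 0.50692719]), 'wrist_torque': array([-0.07737898,  0.01280302,  0.0001586 ]), 'grip_force': 0.0, 'finger_gap': 85.2358373708292}
```

View pics/top0.png

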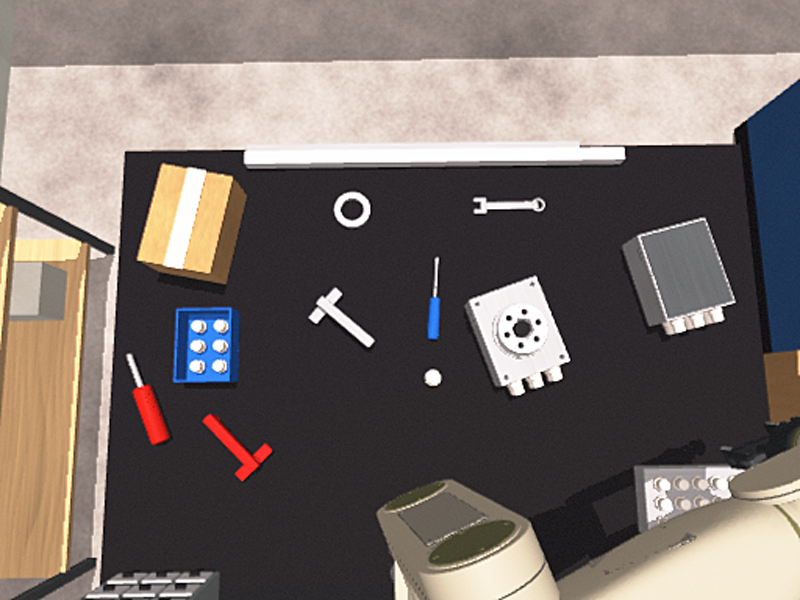

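View pics/scene0.png

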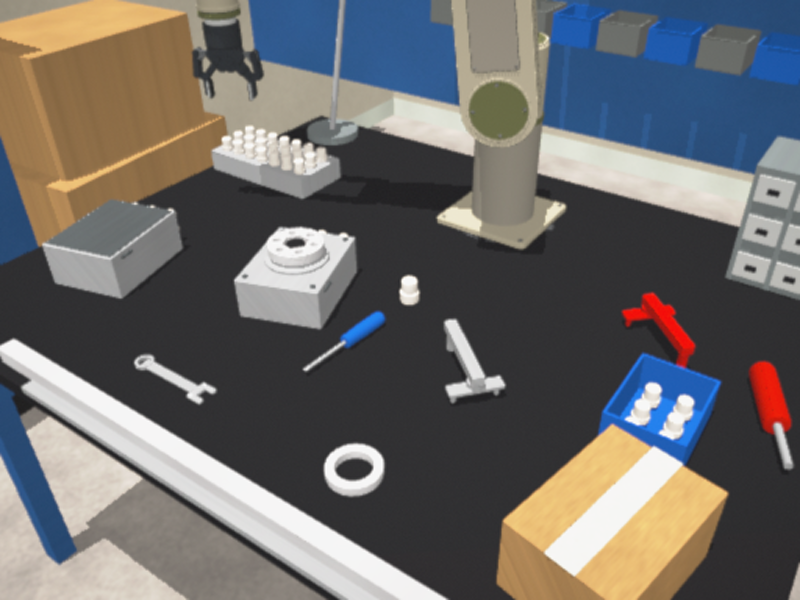

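The top view (800x600) shows two T-shaped tools. The silver-grey one at (340,317) stands on its prongs and heel. The red one at (237,447) is the look-alike. The spanner is the silver one, because it is plain steel. There are two boxes: the one at (520,330) carries the six-hole collar, and the plain grey one at (680,275) does not. I'll measure and make one confirming crop.

```bash
python3 - <<'E'
from h import *
z=np.load("top0.npz");p,D=z["p"],z["D"];C=cloud("top",D)
# spanner
m=np.zeros((384,512),np.uint8);m[175:230,190:248]=1
s=((p.max(2)>95)&(m>0)).astype(np.uint8)
n,l,st,_=cv2.connectedComponentsWithStats(s);k=1+st[1:,4].argmax();v,u=np.where(l==k)
P=C[v,u];print("span px",len(u),"z pct",np.percentile(P[:,2],[5,25,50,75,95]))
W=ray("top",np.c_[u,v],56)[:,:2];T=W
# long handle axis: PCA then refine with rear part
c=W.mean(0);_,_,Vt=np.linalg.svd(W-c);a=Vt[0]
x=(W-c)@a;y=(W-c)@Vt[1]
for lo in np.arange(np.floor(x.min()),x.max(),12):
    q=(x>=lo)&(x<lo+12);Z=P[q,2];print(round(lo),q.sum(),y[q].min().round(),y[q].max().round(),y[q].mean().round(1),np.median(Z).round(1))
print(c,a)
# collar
q=C[150:270,290:375];
for h in (114,80):
    w=np.abs(q[...,2]-h)<6;print(h,w.sum(),q[w].mean(0))
big=np.hstack([cv2.resize(p[170:235,190:250,::-1],(390,423),interpolation=2),cv2.resize(p[180:240,305:365,::-1],(400,423),interpolation=2)])
cv2.imwrite("pics/crop0.png",big)
E
```

```text
span px 452 z pct [-0.79029585 27.2041654  52.61944585 55.36186583 58.39157158]
-60 47 -43.0 45.0 1.3 26.0
-48 91 -46.0 46.0 0.8 28.0
-36 75 -45.0 44.0 -1.6 28.2
-24 23 -13.0 11.0 -0.6 54.4
-12 24 -12.0 10.0 -1.1 54.0
0 24 -11.0 11.0 -0.5 54.3
12 24 -12.0 10.0 -0.9 55.3
24 24 -11.0 11.0 0.7 54.6
36 24 -12.0 12.0 0.3 55.4
48 24 -11.0 11.0 -0.1 54.5
60 25 -10.0 13.0 1.0 52.8
72 25 -11.0 11.0 0.4 54.3
84 22 -10.0 12.0 -0.0 53.4
[527.17898555 223.78556225] [-0.645039   -0.76414965]
114 595 [ 487.67956612 -169.36859275  112.6662395 ]
80 1844 [ 484.96644322 -167.50905793   79.27065117]
```

View pics/crop0.png

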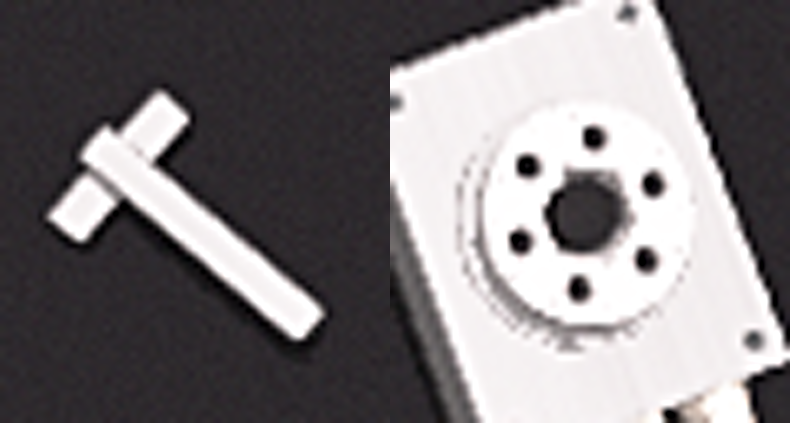

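Left crop: the silver spanner, with its head at the upper left and its handle running to the lower right. Right crop: the collar with six dark holes around the hub, whose centre is at about (585,213). Next I'll measure both to sub-pixel accuracy.

```bash
cat > meas.py <<'E'
from h import *
def holes(n,p,c0,draw=None):
    """subpixel hole centroids near collar centre c0; returns centre(s) and hole phase (deg, mod 60)"""
    g=p.astype(float).mean(2); S=4
    # rectify to metric plane z=114, 0.5mm/px, +-60mm
    r=np.arange(-60,60,.5);X,Y=np.meshgrid(c0[0]+r,c0[1]+r)
    q=proj(n,np.c_[X.ravel(),Y.ravel(),np.full(X.size,114)]).reshape(X.shape+(2,)).astype(np.float32)
    G=cv2.remap(g.astype(np.float32),q[...,0],q[...,1],cv2.INTER_CUBIC)
    top=np.percentile(G[np.hypot(X-c0[0],Y-c0[1])<50],80)
    k=(G<.65*top).astype(np.uint8);N,l,st,ce=cv2.connectedComponentsWithStats(k)
    out=[]
    for i in range(1,N):
        c=np.array(c0)-60+ce[i]/2
        if 15<st[i,4]/4<260 and 24<np.hypot(*(c-c0))<46:
            w=(l==i);w=cv2.dilate(w.astype(np.uint8),np.ones((5,5)))*np.clip(top-G,0,None)
            out.append([(w*X).sum()/w.sum(),(w*Y).sum()/w.sum(),st[i,4]/4])
    return np.array(out),G
def fit(H):
    from scipy.optimize import least_squares
    ang=lambda c:np.arctan2(H[:,1]-c[1],H[:,0]-c[0])
    c=H[:,:2].mean(0);ph=np.angle(np.exp(6j*ang(c)).mean())/6
    def res(v):
        a=v[2]+np.round((ang(v)-v[2])/(np.pi/3))*np.pi/3
        return (v[:2]+36*np.c_[np.cos(a),np.sin(a)]-H[:,:2]).ravel()
    s=least_squares(res,[*c,ph]);return s.x[:2],np.degrees(s.x[2])%60,np.sqrt((s.fun**2).mean())
E
python3 - <<'E'
from meas import *
for n in("top","scene"):
    z=np.load(n+"0.npz");H,G=holes(n,z["p"],(486,-168));print(n,H.round(1).tolist())
    if len(H)>3:print(fit(H))
    g=z["p"];m=((g.min(2)>85)&(g.max(2).astype(int)-g.min(2)<30)).astype(np.uint8)
    # handle top plane z=56: rear end & front end & sides, from rectified image about approx grip
    u0=np.array([.645,.764]);v0=np.array([-.764,.645]);c=np.array([520,215.])
    a=np.arange(-110,110,.5);b=np.arange(-60,60,.5);A,B=np.meshgrid(a,b)
    P=c+A[...,None]*u0+B[...,None]*v0
    q=proj(n,np.c_[P.reshape(-1,2),np.full(A.size,56)]).reshape(A.shape+(2,)).astype(np.float32)
    I=cv2.remap(g.mean(2).astype(np.float32),q[...,0],q[...,1],cv2.INTER_LINEAR)
    cv2.imwrite(f"pics/rect_{n}.png",cv2.resize(I,None,fx=1.6,fy=1.6))
    for k in range(0,440,40):
        s=I[:,k+0:k+10].mean(1);w=np.where(s>100)[0];print(a[k]+2.5,(b[w.min()],b[w.max()]) if len(w) else None,end="; ")
    s=I[np.abs(b)<5].mean(0);print("\nends",a[np.where(s>100)[0][[0,-1]]],s[::20].round())
E
python3 -c "
import cv2,numpy as np
cv2.imwrite('pics/rect.png',np.vstack([cv2.imread('pics/rect_top.png'),cv2.imread('pics/rect_scene.png')]))"
```

```text
top [[501.5, -202.4, 120.8], [466.1, -197.1, 120.8], [524.0, -174.1, 122.2], [453.0, -163.4, 124.2], [511.1, -140.8, 124.0], [475.5, -135.5, 122.8]]
(array([ 488.52523099, -168.87202326]), np.float64(51.31857004817577), np.float64(0.09940725034148691))
-107.5 None; -87.5 None; -67.5 (np.float64(-11.0), np.float64(12.5)); -47.5 (np.float64(-11.0), np.float64(12.0)); -27.5 (np.float64(-11.5), np.float64(12.0)); -7.5 (np.float64(-12.0), np.float64(11.5)); 12.5 (np.float64(-12.0), np.float64(11.0)); 32.5 (np.float64(-12.5), np.float64(11.0)); 52.5 (np.float64(-45.5), np.float64(46.0)); 72.5 (np.float64(-9.5), np.float64(6.0)); 92.5 None; 
ends [-84.5  72.5] [ 43.  43.  29. 251. 247. 247. 246. 245. 245. 245. 244. 244. 245. 244.
 245. 244. 244. 245. 202.  39.  43.  42.]
scene []
-107.5 None; -87.5 None; -67.5 (np.float64(-13.0), np.float64(12.5)); -47.5 (np.float64(-16.0), np.float64(12.5)); -27.5 (np.float64(-20.0), np.float64(12.5)); -7.5 (np.float64(-27.0), np.float64(12.0)); 12.5 (np.float64(-17.0), np.float64(11.5)); 32.5 (np.float64(-17.5), np.float64(11.0)); 52.5 (np.float64(-17.5), np.float64(10.5)); 72.5 (np.float64(-20.5), np.float64(10.0)); 92.5 (np.float64(-59.0), np.float64(32.5)); 
ends [-81.5 109.5] [ 50.  50.  50. 127. 228. 228. 227. 227. 226. 226. 226. 226. 226. 226.
 226. 227. 227. 228. 228. 175. 173. 177.][ WARN:0@0.386] global loadsave.cpp:1063 imwrite_ Unsupported depth image for selected encoder is fallbacked to CV_8U.
```

View pics/rect.png

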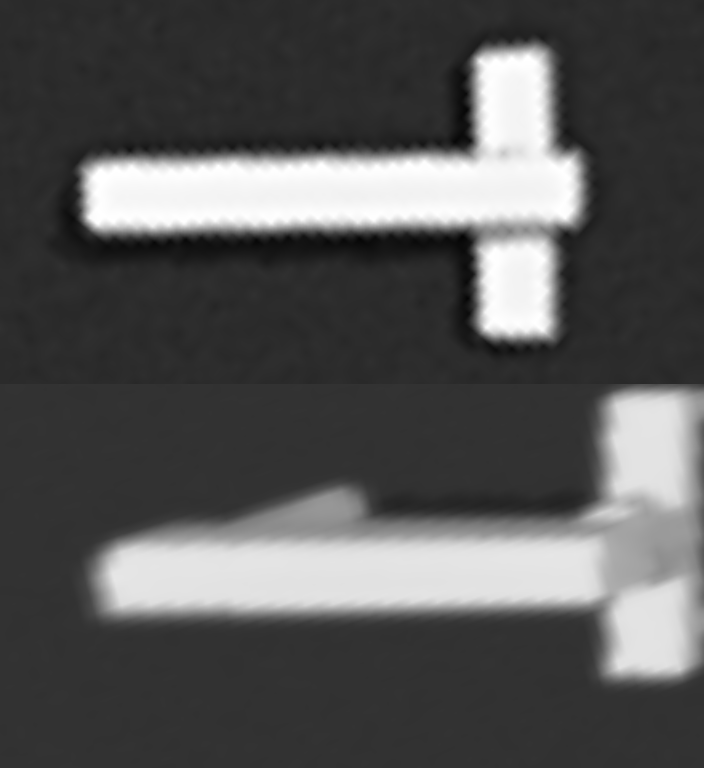

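```bash
cat > d.py <<'E'
import sys,numpy as np
from bench import sense
def delta(x,y,z,yaw):
    s=sense();p=s["tool_pos"];w=np.radians(s["tcp_rot"][2]);d=np.array([x,y,z])-p
    c,n=np.cos(w),np.sin(w)
    return (np.round([(c*d[0]+n*d[1])/10,(n*d[0]-c*d[1])/10,-d[2]/10,-((yaw-np.degrees(w)+180)%360-180)*np.pi/180],3).tolist())
if __name__=="__main__":
    s=sense();print("t",s["time"],"tcp",s["tool_pos"].round(1),s["tcp_rot"].round(2),"F",s["ft_force"].round(1),"M",s["wrist_torque"].round(2),"gap",round(s["finger_gap"],1),"grip",round(s["grip_force"],1));print(delta(*map(float,sys.argv[1:])))
E
python3 d.py 521 216 120 49
python3 - <<'E'
from h import *
z=np.load("top0.npz");C=cloud("top",z["D"]);q=C[140:215,400:470];print("grey box",q[q[...,2]>40].min(0),q[q[...,2]>40].max(0))
E
```

```text
t 0.1 tcp [ 264.5 -538.   230. ] [-1.799e+02 -1.000e-02  2.618e+01] F [0.4 0.4 0.5] M [-0.08  0.01  0.  ] gap 85.2 grip 0.0
[56.279, -56.352, 11.002, -0.398]
grey box [ 358.0409697  -638.85060996   40.21412773] [ 730.08568836  106.88582428 1290.48883242]
```

```bash
python3 -m crank '[[28,-28,0,-0.2,8.5],[56.3,-56.35,0,-0.398,8.5],[56.3,-56.35,0,-0.398,8.5],[56.3,-56.35,0,-0.398,8.5],[56.3,-56.35,0,-0.398,8.5],[56.3,-56.35,0,-0.398,8.5],[56.3,-56.35,0,-0.398,8.5],[56.3,-56.35,0,-0.398,8.5],[56.3,-56.35,0,-0.398,8.5],[56.3,-56.35,0,-0.398,8.5],[56.3,-56.35,0,-0.398,8.5],[56.3,-56.35,0,-0.398,8.5],[56.3,-56.35,0,-0.398,8.5],[56.3,-56.35,0,-0.398,8.5],[56.3,-56.35,0,-0.398,8.5],[56.3,-56.35,0,-0.398,8.5],[56.3,-56.35,8,-0.398,8.5],[56.3,-56.35,8,-0.398,8.5],[56.3,-56.35,8,-0.398,8.5],[56.3,-56.35,8,-0.398,8.5]]'; python3 d.py 521 216 49.5 49
```

```text
time: 2.1
tool_pos: [520.9, 215.4, 150.9]
tcp_rot: [-179.9, 0.1, 49.0]
ft_force: [0.9, 0.6, 0.9]
finger_gap: 84.7
grip_force: 0.0
t 2.1 tcp [520.9 215.4 150.9] [-1.7995e+02  9.0000e-02  4.8970e+01] F [0.9 0.6 0.9] M [ 0.   -0.01  0.07] gap 84.7 grip 0.0
[0.056, -0.033, 10.139, -0.0]
```

```bash
python3 -m crank '[[0.05,-0.03,4,0,8.5],[0.05,-0.03,7,0,8.5],[0.05,-0.03,9,0,8.5],[0.05,-0.03,10.1,0,8.5],[0.05,-0.03,10.1,0,8.5],[0.05,-0.03,10.1,0,5],[0.05,-0.03,10.1,0,4],[0.05,-0.03,10.1,0,3],[0.05,-0.03,10.1,0,2.6],[0.05,-0.03,10.1,0,2.4],[0.05,-0.03,10.1,0,2.2],[0.05,-0.03,10.1,0,1.5],[0.05,-0.03,10.1,0,1],[0.05,-0.03,10.1,0,1],[0.05,-0.03,10.1,0,1],[0.05,-0.03,10.1,0,1]]' 40; python3 d.py 521 216 200 49
```

```text
time: 3.7
tool_pos: [521.9, 216.1, 50.5]
tcp_rot: [180.0, -0.0, 49.0]
ft_force: [-0.3, -2.0, 5.7]
finger_gap: 20.3
grip_force: 39.8
t 3.7 tcp [521.9 216.1  50.5] [ 1.7996e+02 -3.0000e-02  4.8970e+01] F [-0.3 -2.   5.7] M [-0.46 -0.11 -0.05] gap 20.3 grip 39.8
[-0.068, -0.063, -14.952, -0.0]
```

```bash
python3 -m crank '[[0,0,0,0,1],[0,0,0,0,1],[0,0,-1,0,1],[0,0,-3,0,1],[0,0,-6,0,1],[0,0,-10,0,1],[0,0,-15,0,1],[0,0,-15,0,1],[0,0,-15,0,1]]' 110; python3 d.py 480.2 -223.3 200 81.3
python3 - <<'E'
from h import *
p,D=snapshot("scene");cv2.imwrite("pics/lift.png",cv2.resize(p[60:260,200:400,::-1],(600,600),interpolation=2))
E
```

```text
time: 4.6
tool_pos: [521.9, 216.5, 201.2]
tcp_rot: [180.0, -0.1, 49.0]
ft_force: [0.3, -0.5, -5.1]
finger_gap: 17.5
grip_force: 108.3
t 4.6 tcp [521.9 216.5 201.2] [ 1.7995e+02 -1.1000e-01  4.8990e+01] F [ 0.3 -0.5 -5.1] M [-0.09  0.01  0.02] gap 17.5 grip 108.3
[-35.925, 25.714, 0.116, -0.564]
```

View pics/lift.png

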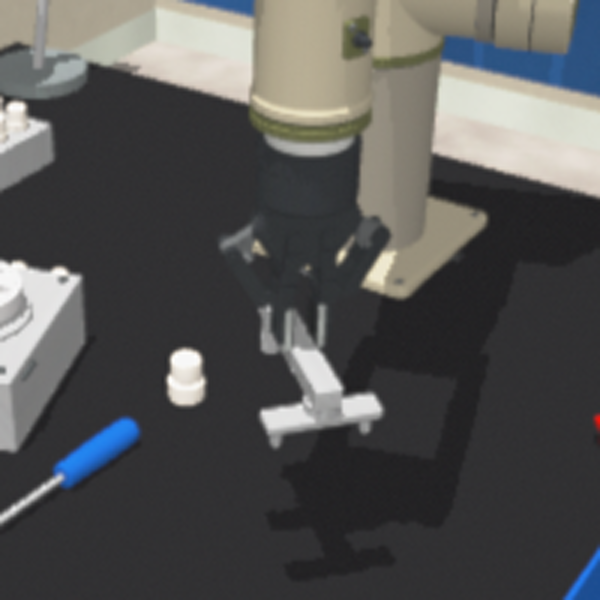

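The scene crop shows the spanner lifted level in the fingers: head bar at (320,410), prongs at (277,437) and (364,425). Now I'll move it over the collar.

```bash
python3 -m crank '[[-4,3,0,-0.06,1],[-8,6,0,-0.13,1],[-12,8.5,0,-0.19,1],[-16,11.4,0,-0.25,1],[-20,14.3,0,-0.31,1],[-24,17.2,0,-0.38,1],[-28,20,0,-0.44,1],[-32,23,0,-0.5,1],[-34.5,24.7,0,-0.54,1],[-35.9,25.7,0.1,-0.564,1],[-35.9,25.7,0.1,-0.564,1],[-35.9,25.7,0.1,-0.564,1],[-35.9,25.7,0.1,-0.564,1],[-35.9,25.7,0.1,-0.564,1]]'; python3 d.py 480.2 -223.3 200 81.3
python3 - <<'E'
from h import *
p,D=snapshot("top");np.savez("hov.npz",p=p,D=D);cv2.imwrite("pics/hov.png",cv2.resize(p[165:255,290:380,::-1],(600,600),interpolation=2))
E
```

```text
time: 6.05
tool_pos: [479.7, -222.2, 198.4]
tcp_rot: [-179.9, -0.0, 81.4]
ft_force: [0.7, -0.1, -4.6]
finger_gap: 17.3
grip_force: 108.6
t 6.05 tcp [ 479.7 -222.2  198.4] [-1.7994e+02 -4.0000e-02  8.1360e+01] F [ 0.7 -0.1 -4.6] M [-0.01 -0.02 -0.04] gap 17.3 grip 108.6
[-0.102, 0.07, -0.165, 0.001]
```

View pics/hov.png

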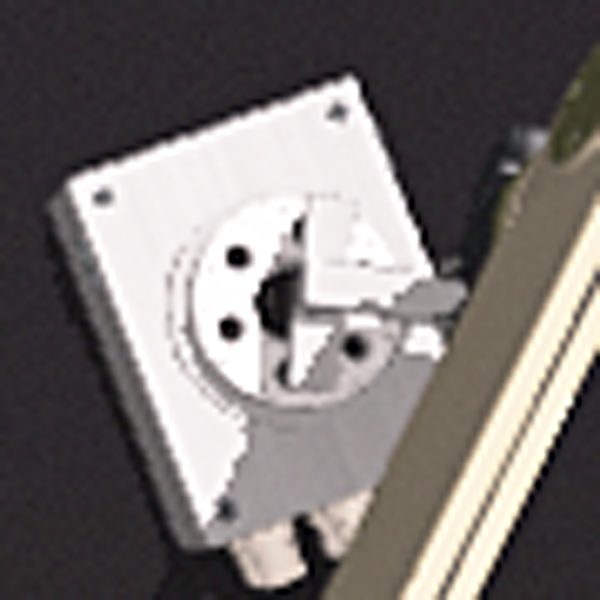

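The hover crop shows the head bar, white on the collar, running from about (325,200) to (295,385), with the handle's front end at about (305,290). I'll overlay the predicted edges to get the in-hand offset.

```bash
python3 - <<'E'
from h import *
s=sense();T=s["tool_pos"];w=np.radians(s["tcp_rot"][2]);p=np.load("hov.npz")["p"]
ux=np.array([np.cos(w),np.sin(w)]);uy=np.array([-ux[1],ux[0]])
im=cv2.resize(p[190:230,320:360,::-1],(600,600),interpolation=cv2.INTER_NEAREST)
g=T[:2];zt=T[2]-3
def draw(pts,z,col):
    P=np.array([np.r_[g+a*ux+b*uy,z] for a,b in pts]);q=proj("top",P);print(q.round(1).tolist())
    cv2.polylines(im,[(((q-[320,190]+.5)*15).astype(np.int32))],True,col,1)
draw([(43,46),(67,46),(67,-46),(43,-46)],zt-46+30,(0,0,255))
draw([(70,11),(70,-11),(20,-11),(20,11)],zt+10,(0,160,0))
cv2.imwrite("pics/hov2.png",im)
E
```

```text
[[340.9, 222.6], [333.2, 221.6], [336.2, 192.6], [343.8, 193.6]]
[[335.3, 209.4], [336.1, 202.3], [352.4, 204.5], [351.7, 211.6]]
```

View pics/hov2.png

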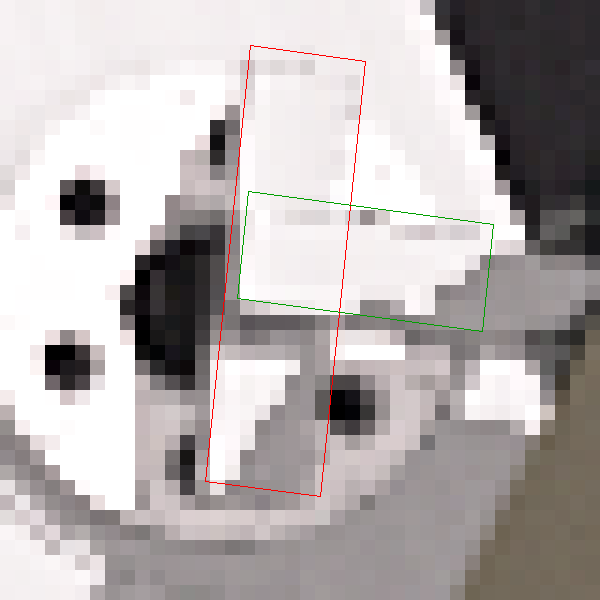

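The overlay fits the picture to within about 1 mm; the spanner sits roughly 1 mm toward -x. I'll correct for that and lower it in stages.

```bash
python3 d.py 481 -223.6 168 81.3; python3 -m crank '[[-0.1,0.15,0,0,1],[-0.1,0.15,0.8,0,1],[-0.1,0.15,1.6,0,1],[-0.1,0.15,2.4,0,1],[-0.1,0.15,2.8,0,1],[-0.1,0.15,3,0,1],[-0.1,0.15,3,0,1],[-0.1,0.15,3,0,1]]'; python3 d.py 481 -223.6 159 81.3
```

```text
t 6.1 tcp [ 479.8 -222.3  198.6] [-1.7997e+02 -2.0000e-02  8.1360e+01] F [ 0.1 -0.4 -3.9] M [-0.02  0.01 -0.01] gap 17.6 grip 108.6
[-0.106, 0.136, 3.065, 0.001]
time: 6.9
tool_pos: [481.2, -224.7, 169.3]
tcp_rot: [180.0, 0.0, 81.3]
ft_force: [-0.2, -0.6, -3.7]
finger_gap: 17.3
grip_force: 108.6
t 6.9 tcp [ 481.2 -224.7  169.3] [1.7998e+02 1.0000e-02 8.1290e+01] F [-0.2 -0.6 -3.7] M [-0.03  0.02 -0.04] gap 17.3 grip 108.6
[0.107, -0.041, 1.026, -0.0]
```

```bash
python3 -m crank '[[0.07,-0.02,0.2,0,1],[0.07,-0.02,0.5,0,1],[0.07,-0.02,0.8,0,1],[0.07,-0.02,1,0,1],[0.07,-0.02,1,0,1],[0.07,-0.02,1,0,1]]'; python3 d.py 481 -223.6 151 81.3
```

```text
time: 7.5
tool_pos: [480.9, -223.8, 158.9]
tcp_rot: [-180.0, -0.0, 81.3]
ft_force: [-0.3, 1.6, -3.9]
finger_gap: 17.7
grip_force: 108.6
t 7.5 tcp [ 480.9 -223.8  158.9] [-1.7999e+02 -1.0000e-02  8.1290e+01] F [-0.3  1.6 -3.9] M [-0.06 -0.04  0.02] gap 17.7 grip 108.6
[0.025, 0.002, 0.79, -0.0]
```

```bash
python3 -m crank '[[0,0,0.2,0,1],[0,0,0.4,0,1],[0,0,0.6,0,1],[0,0,0.75,0,1],[0,0,0.75,0,1]]'; python3 d.py 481 -223.6 150 81.3
```

```text
time: 8.0
tool_pos: [480.9, -223.8, 151.2]
tcp_rot: [-180.0, -0.0, 81.3]
ft_force: [0.4, 0.2, -5.0]
finger_gap: 17.3
grip_force: 108.6
t 8.0 tcp [ 480.9 -223.8  151.2] [-1.7998e+02 -1.0000e-02  8.1290e+01] F [ 0.4  0.2 -5. ] M [-0.04  0.    0.  ] gap 17.3 grip 108.6
[0.02, 0.011, 0.117, -0.0]
```

```bash
python3 -m crank '[[0.007,-0.275,0.05,0.05,1],[0.027,-0.549,0.05,0.1,1],[0.062,-0.822,0.05,0.15,1],[0.11,-1.093,0.05,0.2,1],[0.11,-1.093,0.05,0.2,1]]'; python3 d.py 481 -223.6 151 81.3;  python3 -m crank '[[0.026,-0.268,0,0.05,1],[0.026,-0.268,0,0.05,1]]'; python3 d.py 0 0 0 0
```

```text
time: 8.5
tool_pos: [470.7, -221.3, 151.4]
tcp_rot: [179.9, 0.0, 69.8]
ft_force: [2.3, -0.2, -4.0]
finger_gap: 17.3
grip_force: 108.6
t 8.5 tcp [ 470.7 -221.3  151.4] [1.7992e+02 2.0000e-02 6.9810e+01] F [ 2.3 -0.2 -4. ] M [-0.22 -0.37  0.2 ] gap 17.3 grip 108.6
[0.143, 1.043, 0.036, -0.201]
time: 8.7
tool_pos: [468.3, -220.3, 151.4]
tcp_rot: [179.9, 0.0, 67.0]
ft_force: [1.1, -2.0, -4.2]
finger_gap: 17.2
grip_force: 108.7
t 8.7 tcp [ 468.3 -220.3  151.4] [1.7993e+02 3.0000e-02 6.7000e+01] F [ 1.1 -2.  -4.2] M [-0.38 -0.28  0.3 ] gap 17.2 grip 108.7
[1.987, -51.712, 15.138, 1.169]
```

```bash
python3 -m crank '[[0,-0.275,0,0.05,1],[0.02,-0.549,0,0.1,1],[0.055,-0.822,0,0.15,1],[0.1,-1.093,0,0.2,1],[0.16,-1.361,0,0.25,1],[0.235,-1.625,0,0.3,1],[0.235,-1.625,0,0.3,1]]'; python3 d.py 0 0 0 0
python3 - <<'E'
from h import *
s=sense();w=np.radians(s["tcp_rot"][2]);print("head",s["tool_pos"][:2]+55*np.array([np.cos(w),np.sin(w)]))
E
```

```text
time: 9.4
tool_pos: [454.0, -211.6, 151.2]
tcp_rot: [180.0, 0.0, 49.9]
ft_force: [0.8, -1.4, -3.7]
finger_gap: 17.1
grip_force: 108.7
t 9.4 tcp [ 454.  -211.6  151.2] [1.7997e+02 1.0000e-02 4.9850e+01] F [ 0.8 -1.4 -3.7] M [-0.37 -0.14  0.26] gap 17.1 grip 108.7
[-13.094, -48.346, 15.12, 0.87]
head [ 489.43912786 -169.57442604]
```

```bash
python3 -m crank '[[0.007,-0.275,0,0.05,1],[0.027,-0.549,0,0.1,1],[0.045,-0.69,0,0.125,1],[0.045,-0.69,0,0.125,1]]'; python3 d.py 0 0 0 0;  python3 -m crank '[[0.007,-0.275,0,0.05,1],[0.007,-0.275,0,0.05,1]]'; python3 d.py 0 0 0 0;python3 -m crank '[[0.007,-0.275,0,0.05,1],[0.007,-0.275,0,0.05,1]]'; python3 d.py 0 0 0 0
```

```text
time: 9.8
tool_pos: [449.0, -206.8, 151.1]
tcp_rot: [180.0, 0.0, 42.7]
ft_force: [0.6, -3.0, -3.0]
finger_gap: 17.0
grip_force: 108.8
t 9.8 tcp [ 449.  -206.8  151.1] [1.7998e+02 1.0000e-02 4.2710e+01] F [ 0.6 -3.  -3. ] M [-0.45 -0.17  0.33] gap 17.0 grip 108.8
[-18.961, -45.652, 15.114, 0.745]
time: 10.0
tool_pos: [447.1, -204.7, 151.1]
tcp_rot: [180.0, 0.0, 39.8]
ft_force: [0.5, -2.8, -3.0]
finger_gap: 17.0
grip_force: 108.8
t 10.0 tcp [ 447.1 -204.7  151.1] [1.800e+02 1.000e-02 3.981e+01] F [ 0.5 -2.8 -3. ] M [-0.42  0.04  0.32] gap 17.0 grip 108.8
[-21.235, -44.347, 15.108, 0.695]
time: 10.2
tool_pos: [445.3, -202.5, 151.1]
tcp_rot: [-180.0, 0.0, 37.0]
ft_force: [-0.0, -1.9, -3.5]
finger_gap: 17.1
grip_force: 108.9
t 10.2 tcp [ 445.3 -202.5  151.1] [-1.800e+02  1.000e-02  3.697e+01] F [-0.  -1.9 -3.5] M [-0.36 -0.01  0.33] gap 17.1 grip 108.9
[-23.398, -42.962, 15.106, 0.645]
```

```bash
for i in 1; do python3 -m crank '[[0.007,-0.275,0,0.05,1],[0.007,-0.275,0,0.05,1]]'; python3 d.py 0 0 0 0|grep M; done; python3 -m crank '[[0.007,-0.275,0,0.05,1],[0.007,-0.275,0,0.05,1]]'; python3 d.py 0 0 0 0|grep M;python3 -m crank '[[0.007,-0.275,0,0.05,1],[0.007,-0.275,0,0.05,1]]'; python3 d.py 0 0 0 0|grep M
```

```text
time: 10.4
tool_pos: [443.7, -200.2, 151.0]
tcp_rot: [-180.0, 0.0, 34.1]
ft_force: [0.2, -2.9, -2.7]
finger_gap: 17.4
grip_force: 108.9
t 10.4 tcp [ 443.7 -200.2  151. ] [-1.800e+02  2.000e-02  3.413e+01] F [ 0.2 -2.9 -2.7] M [-0.41  0.02  0.33] gap 17.4 grip 108.9
time: 10.6
tool_pos: [442.2, -197.9, 151.0]
tcp_rot: [-180.0, 0.0, 31.3]
ft_force: [-0.4, -1.5, -2.1]
finger_gap: 17.7
grip_force: 108.9
t 10.6 tcp [ 442.2 -197.9  151. ] [-1.7999e+02  2.0000e-02  3.1270e+01] F [-0.4 -1.5 -2.1] M [-0.39  0.14  0.32] gap 17.7 grip 108.9
time: 10.8
tool_pos: [442.1, -196.8, 151.6]
tcp_rot: [179.8, -0.1, 28.5]
ft_force: [4.7, -8.1, -6.4]
finger_gap: 17.3
grip_force: 110.1
t 10.8 tcp [ 442.1 -196.8  151.6] [ 1.7977e+02 -5.0000e-02  2.8460e+01] F [ 4.7 -8.1 -6.4] M [-1.51 -0.76  1.26] gap 17.3 grip 110.1
```

```bash
python3 -m crank '[[0.003,-0.11,0,0.02,1],[0.003,-0.11,0,0.02,1],[0.003,-0.11,0,0.02,1]]'; python3 d.py 0 0 0 0|grep M;python3 -m crank '[[0.004,-0.165,0,0.03,1],[0.004,-0.165,0,0.03,1]]'; python3 d.py 0 0 0 0|grep M
```

```text
time: 11.1
tool_pos: [442.1, -196.5, 151.8]
tcp_rot: [179.7, -0.1, 27.4]
ft_force: [8.0, -11.6, -6.8]
finger_gap: 17.2
grip_force: 111.5
t 11.1 tcp [ 442.1 -196.5  151.8] [ 1.7968e+02 -8.0000e-02  2.7430e+01] F [  8.  -11.6  -6.8] M [-2.01 -1.18  1.71] gap 17.2 grip 111.5
time: 11.3
tool_pos: [442.2, -195.9, 152.2]
tcp_rot: [179.5, -0.1, 25.7]
ft_force: [9.7, -14.9, -9.6]
finger_gap: 17.3
grip_force: 114.6
t 11.3 tcp [ 442.2 -195.9  152.2] [ 1.7952e+02 -1.3000e-01  2.5700e+01] F [  9.7 -14.9  -9.6] M [-2.85 -1.68  2.38] gap 17.3 grip 114.6
```

```bash
python3 -m crank '[[0.007,0.275,0,-0.05,1],[0.02,0.5,0,-0.09,1],[0.02,0.5,0,-0.09,1],[0.02,0.5,0,-0.09,1]]'; python3 d.py 0 0 0 0|grep M;python3 -m crank '[[0.002,0.165,0,-0.03,1],[0.002,0.165,0,-0.03,1],[0.002,0.165,0,-0.03,1]]'; python3 d.py 0 0 0 0|grep M
```

```text
time: 11.7
tool_pos: [442.0, -197.6, 151.0]
tcp_rot: [180.0, 0.0, 30.6]
ft_force: [-1.1, -3.7, -2.6]
finger_gap: 17.4
grip_force: 110.9
t 11.7 tcp [ 442.  -197.6  151. ] [1.800e+02 2.000e-02 3.062e+01] F [-1.1 -3.7 -2.6] M [-0.6   0.17  0.5 ] gap 17.4 grip 110.9
time: 12.0
tool_pos: [442.8, -198.5, 150.8]
tcp_rot: [-180.0, -0.0, 32.3]
ft_force: [-1.5, -0.1, -3.1]
finger_gap: 16.9
grip_force: 110.6
t 12.0 tcp [ 442.8 -198.5  150.8] [-179.96   -0.     32.26] F [-1.5 -0.1 -3.1] M [-0.04  0.09  0.1 ] gap 16.9 grip 110.6
```

```bash
python3 -m crank '[[0,0,-0.3,0,1],[0,0,-0.8,0,1],[0,0,-1.6,0,1],[0,0,-3,0,1],[0,0,-5,0,1],[0,0,-5,0,1],[0,0,-5,0,1]]'; python3 d.py 521.9 216.1 200 49
```

```text
time: 12.7
tool_pos: [443.5, -199.2, 201.9]
tcp_rot: [179.9, -0.1, 32.3]
ft_force: [-0.3, 0.2, -3.5]
finger_gap: 17.6
grip_force: 110.4
t 12.7 tcp [ 443.5 -199.2  201.9] [ 1.7989e+02 -6.0000e-02  3.2300e+01] F [-0.3  0.2 -3.5] M [-0.    0.05 -0.05] gap 17.6 grip 110.4
[28.814, -30.915, 0.193, -0.291]
```

```bash
python3 -m crank '[[3,-3.2,0,-0.03,1],[6,-6.4,0,-0.06,1],[9,-9.7,0,-0.09,1],[12,-12.9,0,-0.12,1],[15,-16.1,0,-0.15,1],[18,-19.3,0,-0.18,1],[21,-22.5,0,-0.21,1],[24,-25.7,0,-0.24,1],[27,-29,0,-0.27,1],[28.2,-30.3,0,-0.28,1],[28.8,-30.9,0,-0.29,1],[28.8,-30.9,0,-0.29,1],[28.8,-30.9,0,-0.29,1],[28.8,-30.9,4,-0.29,1],[28.8,-30.9,8,-0.29,1],[28.8,-30.9,11,-0.29,1],[28.8,-30.9,12.5,-0.29,1],[28.8,-30.9,12.5,-0.29,1],[28.8,-30.9,12.5,-0.29,1]]'; python3 d.py 521.9 216.1 50.5 49
python3 - <<'E'
from meas import *
p,D=snapshot("top");H,_=holes("top",p,(488,-169));print(fit(H) if len(H)>3 else H)
q,_=snapshot("scene");cv2.imwrite("pics/pre.png",cv2.resize(q[150:300,230:380,::-1],(600,600),interpolation=2))
E
```

```text
time: 14.6
tool_pos: [522.2, 215.8, 77.4]
tcp_rot: [179.9, -0.1, 48.9]
ft_force: [0.8, -0.3, -3.9]
finger_gap: 17.2
grip_force: 110.4
t 14.6 tcp [522.2 215.8  77.4] [ 1.7995e+02 -7.0000e-02  4.8860e+01] F [ 0.8 -0.3 -3.9] M [ 0.03  0.01 -0.04] gap 17.2 grip 110.4
[0.0, -0.043, 2.695, -0.002]
(array([ 488.54972901, -168.73884392]), np.float64(6.679960691673298), np.float64(0.14589490090723023))
```

View pics/pre.png

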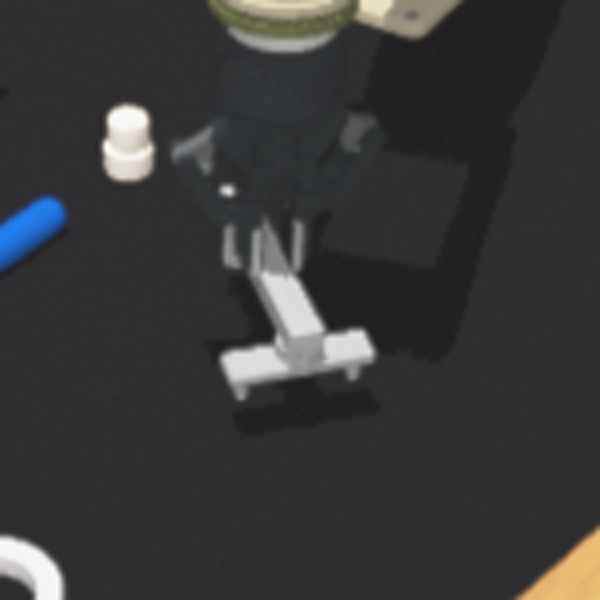

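The crop shows the spanner level just above the bench, prongs at (240,392) and (352,372). The collar's holes turned 44.6° (0.78 rad) up to the hard stop. Now I'll lower it gently.

```bash
python3 -m crank '[[0,-0.04,0.8,0,1],[0,-0.04,1.6,0,1],[0,-0.04,2.1,0,1],[0,-0.04,2.3,0,1],[0,-0.04,2.45,0,1],[0,-0.04,2.45,0,1],[0,-0.04,2.45,0,1]]'; python3 -m crank '[[0,0,0.05,0,1],[0,0,0.1,0,1],[0,0,0.1,0,1]]';python3 -m crank '[[0,0,0.05,0,1],[0,0,0.1,0,1],[0,0,0.1,0,1]]'
```

```text
time: 15.4
tool_pos: [521.1, 216.6, 51.7]
tcp_rot: [180.0, -0.0, 48.9]
ft_force: [0.3, 0.5, -4.9]
finger_gap: 17.5
grip_force: 110.4
time: 15.7
tool_pos: [521.2, 216.5, 50.9]
tcp_rot: [180.0, -0.0, 48.9]
ft_force: [-0.9, -0.8, -1.3]
finger_gap: 17.3
grip_force: 110.9
time: 16.0
tool_pos: [521.3, 216.5, 50.8]
tcp_rot: [180.0, -0.0, 48.9]
ft_force: [-4.6, -2.8, 8.5]
finger_gap: 17.5
grip_force: 112.2
```

```bash
python3 -m crank '[[0,0,-0.05,0,1],[0,0,-0.05,0,1],[0,0,-0.05,0,1]]' 25; python3 -m crank '[[0,0,0,0,1.9],[0,0,0,0,2.1],[0,0,0,0,2.3],[0,0,0,0,2.6],[0,0,0,0,3],[0,0,0,0,4],[0,0,0,0,5],[0,0,0,0,6],[0,0,0,0,7],[0,0,0,0,7],[0,0,-1,0,7],[0,0,-3,0,7],[0,0,-7,0,7],[0,0,-12,0,7],[0,0,-17,0,7],[0,0,-17,0,7]]'; python3 d.py 400 -100 220 49
```

```text
time: 16.3
tool_pos: [521.3, 216.6, 50.9]
tcp_rot: [180.0, -0.0, 48.9]
ft_force: [-4.4, -2.6, 6.9]
finger_gap: 17.4
grip_force: 112.0
time: 17.9
tool_pos: [525.2, 217.9, 230.5]
tcp_rot: [179.5, -0.7, 48.9]
ft_force: [1.2, 1.0, 0.3]
finger_gap: 70.0
grip_force: 0.0
t 17.9 tcp [525.2 217.9 230.5] [179.55  -0.74  48.93] F [1.2 1.  0.3] M [ 0.01 -0.04  0.01] gap 70.0 grip 0.0
[-32.193, 11.449, 1.053, -0.001]
```

```bash
python3 -m crank '[[-8,3,0,0,7],[-16,6,0,0,7],[-24,9,0,0,7],[-32,11.4,0,0,7],[-32,11.4,0,0,7],[-32,11.4,0,0,7],[-32,11.4,0,0,7],[-32,11.4,0,0,7],[-32,11.4,0,0,7]]'
python3 - <<'E'
from h import *
a,_=snapshot("top");b,_=snapshot("scene")
cv2.imwrite("pics/end.png",np.hstack([cv2.resize(a[90:290,150:400,::-1],(400,320)),cv2.resize(b[150:350,190:440,::-1],(400,320))]))
E
```

```text
time: 18.8
tool_pos: [396.5, -100.4, 220.7]
tcp_rot: [179.9, -0.0, 48.7]
ft_force: [-0.4, 0.3, 0.8]
finger_gap: 69.9
grip_force: 0.0
```

View pics/end.png

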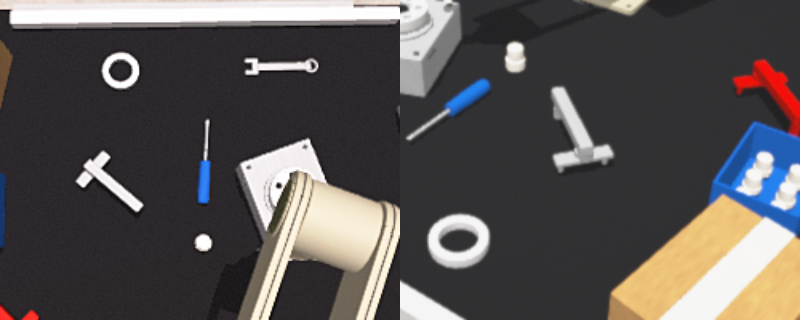

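The final views show the spanner standing level on its prongs and heel: (110,182) in the top view, (575,130) in the scene view. The screwdriver, gland, ring and wrench haven't moved, and the robot is clear of everything. I'm handing in.

```bash
python3 -c "
from bench import hand_in;print(hand_in())"
```

```text
the job is handed in; nothing more can be done
None
```

I turned the collar clockwise about 0.78 rad with the spanner, to its hard stop. I then set the spanner back level where I found it, let go, left the other loose things untouched, and handed the job in at about 19 s.

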